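# Load the drying station and start it

### The job

Load the washed things into the drying station: stand every small steel cup upright on the narrow raised ledge with its foot fully on the ledge, and lay every wooden tasting board flat on the sloped rest, the whole width of each on the rest and none on top of another. When everything is loaded, press the start button on the post fully down and let it come up again. Leave the carton and the canister where they stand.

Things in the scene. Friction and masses are not known exactly. Their poses are not given: they have to be found in the camera images.
- cup_0: Small steel cup, open at the top, standing upright on the table; 64 mm across the rim, 42 mm across the foot, 36 mm high, straight walls that widen upward, about 50 g. It can be gripped across the rim from outside (64 mm) or by its wall. Origin at the centre of its underside, z up. Some cups may be absent (None from the start); there are 2 to 4.
- cup_1: Small steel cup, open at the top, standing upright on the table; 64 mm across the rim, 42 mm across the foot, 36 mm high, straight walls that widen upward, about 50 g. It can be gripped across the rim from outside (64 mm) or by its wall. Origin at the centre of its underside, z up. Some cups may be absent (None from the start); there are 2 to 4.
- cup_2: Small steel cup, open at the top, standing upright on the table; 64 mm across the rim, 42 mm across the foot, 36 mm high, straight walls that widen upward, about 50 g. It can be gripped across the rim from outside (64 mm) or by its wall. Origin at the centre of its underside, z up. Some cups may be absent (None from the start); there are 2 to 4.
- cup_3: Small steel cup, open at the top, standing upright on the table; 64 mm across the rim, 42 mm across the foot, 36 mm high, straight walls that widen upward, about 50 g. It can be gripped across the rim from outside (64 mm) or by its wall. Origin at the centre of its underside, z up. Some cups may be absent (None from the start); there are 2 to 4.
- board_0: Paddle-shaped wooden board lying flat on the table, 150 mm long, 12 mm thick, about 70 g: blade 100 x 60 mm (x = -75 to 25 mm), handle 24 mm wide (x = 25 to 75 mm). Origin on its underside at mid length; balance point at x = -12 mm. x runs towards the handle, y across, z up.
- board_1: Paddle-shaped wooden board lying flat on the table, 150 mm long, 12 mm thick, about 70 g: blade 100 x 60 mm (x = -75 to 25 mm), handle 24 mm wide (x = 25 to 75 mm). Origin on its underside at mid length; balance point at x = -12 mm. x runs towards the handle, y across, z up. It may be absent (None from the start).
- ledge: Fixed steel ledge on two legs: a flat plank without any rim, its top 100 mm above the table, 56 mm deep (its x) and 330 mm long (its y). Origin on the table under the middle of the plank, z up. It stands on the left or on the right. Cups go in a row on it, in any order.
- rest: Fixed aluminium sloped rest on legs, 250 mm wide (its y), on the other side of the post than the ledge; origin on the table under the middle of the slope, z up, x away from the robot.
- rest_slope (a point): Middle of the rest's sloped surface, 85 mm above the table. Its x runs up the slope (away from the robot, 30 degrees up), y along the width, z is the normal. It spans x = -85 to 85 mm and y = -125 to 125 mm; along the low edge (x = -85 mm) runs a lip 10 mm high. The boards go side by side, the long way up the slope, the handle up or down.
- post: Fixed grey control post, 66 x 66 x 95 mm, between ledge and rest, with the black push button on its top. Origin on the table under its middle.
- start_button_top (a point): Centre of the top face of the start button (36 mm across); pressed straight down.
- start_button (a joint): Travel of the start button in m: 0 up, 0.008 fully down; a spring, about 5 N when fully down, brings it back.
- carton: Carton 42 x 62 x 126 mm standing right of the work, a bystander. Origin at its underside.
- canister: Steel canister 112 mm across and 130 mm high, right of the work, a bystander. Origin at its underside.
There are look-alikes about, which are no part of the job. Leave any orange or purple look-alike of the cup_2 alone.

How it is judged:
By the outcome, as a careful person would: the job done as asked, in the order asked, and still so for the second after the job is handed in, with the robot touching nothing.
Of cup_0, cup_1, cup_2, cup_3, board_1 only 3 to 5 are there at a start; the rules pass over those that are not, and their reading is None.
At some moment in a run one of board_0, board_1 may be knocked a few centimetres aside while the robot is not near it.
It also fails if it takes over 210 s, if anything falls off the work surface, if the arm or the gripper's body presses on something with over 40 N, if the wrist force passes 120 N, or if a joint passes its speed limit or range.

### The arm

A 6-joint arm with a two-finger parallel gripper is mounted at the origin on the work surface; the furniture and walls round the work are solid. World frame = base frame: x ahead of the robot, y to its left, z up, the work surface at z = 0. Lengths are in m, angles in rad, forces in N, time in s.
With the tool pointing down it reaches from about 0.25 to 0.775 m from the base axis. Payload 4 kg.
Tool frame: the origin (TCP) lies at the very end of the fingers, on their centre line; the grasp point (between the pads) lies arm.grip_point_offset behind it (arm.grip_point_offset is the distance from the TCP to the grasp point, in m); z points along the fingers, y is the line along which they close (so a half turn about z gives the same grasp; the last joint's range is limited). The gripper opens to 85 mm and grips with 20 to 120 N. Pads are 22 mm wide; open, the fingers measure 114 mm over their backs; the gripper's body (76 mm by 85 mm) begins 54 mm behind the grasp point. The pads swing forward as they close: fully open they stand 13 mm farther back than shut.
Start: joints at [-1.339, 0.087, 1.371, -0, 1.684, -0.103], TCP at [0.181, -0.519, 0.231] pointing down, gripper open.
Joint ranges: [-3.1, 3.1], [-0.76, 2.03], [0.27, 2.55], [-1.08, 4.22], [0.17, 2.65], [-2.57, 2.57]. Speed limits (rad/s): [2.79, 2.79, 3.14, 3.14, 3.14, 3.14].

### API

Orientations are given as a rotation vector (axis times angle).
In Python, from rig import arm, viewer, close_job, models gives the robot as it stands.
- The arm moves only by the shell command python3 -m pendant 'ROWS' [FORCE]. ROWS is JSON, a list of rows, each a list of 5 numbers: the shift along the tool's x, y, z in mm, then the turn about the tool's z in degrees, then the gripper command: -1 is fully open, 1 is shut, values between are in proportion. A call has exactly 5 rows; each row shifts and turns the commanded pose from where the row before left it, along the tool's axes as they then stand; what a row does not reach is not made up. A row lasts 1/10 s, in which the tool goes at most 50 mm and 8.59 degrees, less where a joint would pass 70% of its speed; a pose out of reach is approached as far as the arm can. A call is refused whole if a number of a shift passes 50 or a number of a turn 8.59, either way. A call with a gripper value outside its range is refused whole. The fingers move at their own pace and stop on an object; FORCE is the grip in N (left out, the last holds). Time passes only in rows, so rows that do not move let the fingers close, or fill a call up. It gives the time, the measured TCP pose, the force, the opening and the grip force at its end, in the units of the state.
- arm.get_state(): the state, without advancing time (a new reading comes with each control period).
- viewer.snapshot(name): name is "side" or "top" or "wrist"; returns a dict with "img" (480x640x3 uint8, blue, green, red), "depth" (480x640 float32, m along the optical axis (not along the pixel's ray), 0 where there is no reading), "fx", "fy", "cx", "cy" (pixels), "rvec" (rotation vector, rad) and "tvec" (3), from world to camera coordinates, as OpenCV has them; the wrist camera has in their place "mount" (4x4, takes a point from camera to tool coordinates, whose origin is the TCP and whose axes are the flange's). Camera axes: x right, y down, z forward; pixel columns grow to the right and rows downward; lengths in m; the calibration is good to about 2 mm. A picture is of the moment at which its call begins: read the wrist's pose just before it.
- close_job(): hands the job in; it is judged then, once.
Trained networks look in a picture, given as the dict that the camera call returned (one of the last four; its "shot" number tells which), for a name from the list of things; names that differ only in an ending like _2 or _b are one class to them, and where a whole thing is asked for, a point or a joint stands for the part that bears it (a point fixed in the world has none). Each returns a list of dicts, best first, with "confidence" (0 to 1); they miss things now and then, are a little off and sometimes report something else, mostly with a low value. They report only what shows in the picture. A call takes as long as a camera call. They do not tell look-alikes from the thing itself.
- models.find_in(picture, query): "centre" ([row, column] in pixels, amid what is visible of it).
- models.regions_of(picture, query): "region" (480x640 bool, what is visible of it) and "centre" ([row, column] in pixels, amid what is visible of it).
The state is a dict: "t": time; "joint_positions": joint angles; "joint_velocities": joint speeds; "effort": joint torques, N m; "tcp_pos": TCP position; "orientation": TCP orientation; "contact_force": force on the tool from outside, world axes, zero at the start; "torque": the same for the moment, N m; "finger_gap": finger opening in m; "finger_force": force on a finger pad.
Only numpy, scipy, OpenCV 4.12 (cv2) and the standard library are available. Lean on these libraries where they do the work, as an engineer would, in place of code of your own. Each camera call takes 0.05 s, during which the arm holds its last target. There are 200 camera calls.

## Working session

There is one attempt and no reset: what is moved stays moved. The work goes in short steps, Python scripts to look and compute and a shell command to move; the robot and the scene stay as the last step left them, time stands still between calls to the robot, and variables do not carry over. Pictures are saved under pics/ and viewed, at most 14 in all, crops included, and the job is handed in when it is done.

```bash
ls; mkdir -p pics; cat > h.py <<'E'
import numpy as np, cv2
from rig import arm, viewer, models
from scipy.spatial.transform import Rotation as R
def snap(n):
    st=arm.get_state(); p=viewer.snapshot(n); p['st']=st; return p
def cam2w(p):
    if 'mount' in p:
        T=np.eye(4);T[:3,:3]=R.from_rotvec(p['st']['orientation']).as_matrix();T[:3,3]=p['st']['tcp_pos'];return T@np.array(p['mount'])
    T=np.eye(4);T[:3,:3]=R.from_rotvec(np.ravel(p['rvec'])).as_matrix();T[:3,3]=np.ravel(p['tvec']);return np.linalg.inv(T)
def cloud(p):
    d=p['depth'];v,u=np.indices(d.shape)
    P=np.stack([(u-p['cx'])/p['fx']*d,(v-p['cy'])/p['fy']*d,d],-1)
    T=cam2w(p);W=P@T[:3,:3].T+T[:3,3];W[d<=0]=np.nan;return W
E
python3 - <<'E'
from h import *
print(arm.get_state(), arm.grip_point_offset)
for n in('top','side'):
    p=snap(n);cv2.imwrite(f'pics/{n}0.png',p['img']);W=cloud(p)
    for q in('cup_0','board_0','ledge','rest','post','start_button_top','carton','canister'):
        try:
            for r in models.regions_of(p,q):
                m=r['region'];w=W[m];w=w[~np.isnan(w[:,0])]
                print(n,q,round(r['confidence'],2),np.round(r['centre']),np.round(np.median(w,0),3),np.round(np.percentile(w,[2,98],axis=0),3).tolist())
        except Exception as e: print(q,e)
E
```

```text
pics
{'t': 0.0, 'joint_positions': array([-1.33911680e+00,  8.79631265e-02,  1.37228570e+00, -1.08607174e-06,
        1.68359537e+00, -1.03093222e-01]), 'joint_velocities': array([-0.00068535, -0.00188219,  0.00049021,  0.00062433,  0.00015858,
        0.0007058 ]), 'effort': array([ 4.64881414e-04, -3.51854968e+01, -3.13270175e+01, -1.12014920e-04,
        1.06888500e-02,  2.85531155e-05]), 'tcp_pos': array([ 0.18058716, -0.51897262,  0.23011873]), 'orientation': array([-3.09546904e+00, -5.23033112e-01,  2.28758139e-04]), 'contact_force': array([ 0.11982069, -0.32360897,  0.09295544]), 'torque': array([-0.02912201, -0.01673375, -0.05308074]), 'finger_force': 0.0, 'finger_gap': 0.08524365594922957} 0.0187
top cup_0 0.83 [277. 243.] [0.367 0.139 0.009] [[0.335, 0.109, -0.004], [0.392, 0.163, 0.036]]
top cup_0 0.82 [244. 271.] [0.455 0.073 0.009] [[0.424, 0.041, -0.004], [0.48, 0.098, 0.037]]
top cup_0 0.82 [247. 176.] [0.433 0.365 0.01 ] [[0.401, 0.33, -0.004], [0.457, 0.386, 0.038]]
top cup_0 0.76 [253. 359.] [ 0.459 -0.203  0.009] [[0.427, -0.229, -0.005], [0.483, -0.173, 0.038]]
to
[... 1855 characters left out ...]
ge 0.84 [286. 381.] [ 0.597 -0.25   0.098] [[0.564, -0.385, 0.003], [0.634, -0.069, 0.102]]
side rest 0.69 [183. 325.] [0.603 0.194 0.078] [[0.522, 0.096, 0.001], [0.675, 0.339, 0.125]]
side post 0.74 [236. 334.] [ 0.554 -0.024  0.065] [[0.527, -0.041, 0.004], [0.598, 0.023, 0.119]]
side start_button_top 0.34 [206. 271.] [0.453 0.217 0.022] [[0.426, 0.171, -0.001], [0.482, 0.277, 0.037]]
side start_button_top 0.23 [181. 323.] [0.604 0.193 0.079] [[0.522, 0.096, 0.004], [0.675, 0.338, 0.125]]
side carton 0.65 [366. 392.] [ 0.533 -0.473  0.087] [[0.512, -0.493, 0.005], [0.568, -0.435, 0.127]]
side canister 0.86 [407. 341.] [ 0.411 -0.537  0.11 ] [[0.366, -0.564, 0.007], [0.467, -0.464, 0.119]]
```

```bash
python3 - <<'E'
import cv2
a=cv2.imread('pics/top0.png')[160:320,140:520];cv2.imwrite('pics/topc.png',cv2.resize(a,None,fx=2.1,fy=2.1,interpolation=cv2.INTER_CUBIC))
E
```

```text
(no output)
```

View pics/topc.png

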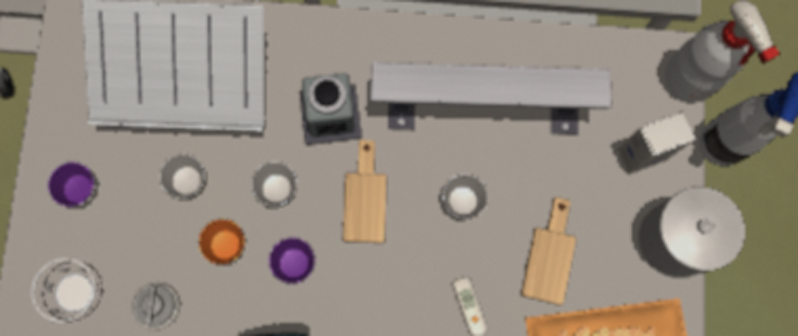

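View pics/side0.png

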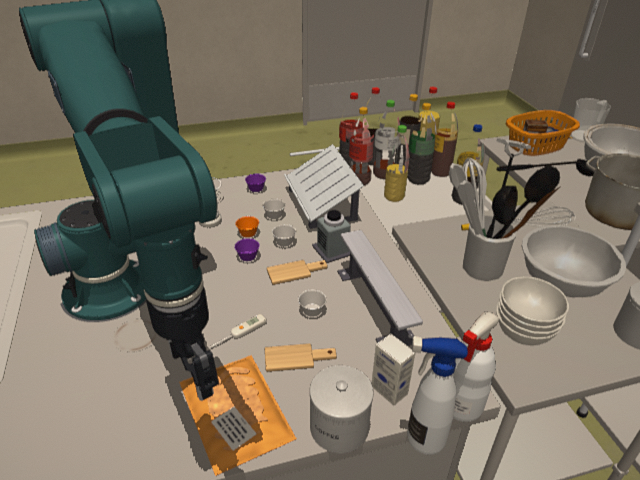

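Steel cups in the top crop are at (184,178), (275,184) and (463,198). The look-alikes are orange (222,241), purple (292,260) and (73,185), a glass bowl (67,290) and a strainer (155,304). The boards are at (365,200) and (550,255). I'll take the three plain steel cups and both boards.

```bash
cat >> h.py <<'E'
def onplane(p,m,z):
    v,u=np.nonzero(m);T=cam2w(p)
    d=np.stack([(u-p['cx'])/p['fx'],(v-p['cy'])/p['fy'],np.ones(len(u))],-1)@T[:3,:3].T
    o=T[:3,3];return (o+d*((z-o[2])/d[:,2])[:,None])[:,:2]
def circ(P):
    A=np.c_[2*P,np.ones(len(P))];s=np.linalg.lstsq(A,(P**2).sum(1),rcond=None)[0];return s[:2],np.sqrt(s[2]+s[:2]@s[:2])
def cups(p,zb=0.):
    W=cloud(p);o=[]
    for r in models.regions_of(p,'cup_0'):
        m=r['region'].astype(np.uint8);c=max(cv2.findContours(m,0,1)[0],key=cv2.contourArea)
        q=onplane(p,m,zb+.036);hull=cv2.convexHull((q*1e4).astype(np.float32))
        cc,rad=cv2.minEnclosingCircle(hull)
        w=W[r['region']];w=w[(w[:,2]>zb+.028)&(w[:,2]<zb+.045)][:,:2]
        f=circ(w) if len(w)>8 else None
        col=p['img'][r['region']].mean(0).round()
        print('cup',round(r['confidence'],2),'enc',np.round(np.array(cc)/1e4,4),round(rad/1e4,4),'fit',None if f is None else (np.round(f[0],4),round(float(f[1]),4)),col)
def boards(p):
    for r in models.regions_of(p,'board_0'):
        if r['confidence']<.4: continue
        m=cv2.morphologyEx(r['region'].astype(np.uint8),cv2.MORPH_OPEN,np.ones((2,2)))
        q=onplane(p,m,.012);c=q.mean(0);_,_,V=np.linalg.svd(q-c,full_matrices=False);a=V[0]
        s=(q-c)@a;mid=(np.percentile(s,.5)+np.percentile(s,99.5))/2
        if mid<0:a=-a;mid=-mid  # mass centre lies on blade side of mid
        o=c+a*mid;t=(q-c)@np.array([-a[1],a[0]])
        print('board',round(r['confidence'],2),'origin',np.round(o,4),'yaw',round(np.degrees(np.arctan2(a[1],a[0])),1),'len',round(np.ptp(s),3),'wid',round(np.ptp(t),3))
def tool():
    s=arm.get_state();M=R.from_rotvec(s['orientation']).as_matrix();return s['tcp_pos'],np.degrees(np.arctan2(M[1,0],M[0,0]))
def go(x,y,z,yaw):
    "mm shift in present tool axes (before turning) + turn deg"
    p,w=tool();d=(np.array([x,y,z])-p)*1e3;a=np.radians(w)
    tx=d[0]*np.cos(a)+d[1]*np.sin(a);ty=d[0]*np.sin(a)-d[1]*np.cos(a)
    print('tcp',np.round(p,4),'yaw',round(w,2),'-> rows x %.1f y %.1f z %.1f turn %.1f'%(tx,ty,-d[2],(w-yaw+90)%180-90))
E
python3 - <<'E'
from h import *
p=snap('top');cups(p);boards(p);W=cloud(p)
for q,zl,zh in(('ledge',.09,.112),('rest',.03,.14)):
    m=models.regions_of(p,q)[0]['region'];w=W[m];w=w[(w[:,2]>zl)&(w[:,2]<zh)]
    r=cv2.minAreaRect((w[:,:2]*1e3).astype(np.float32));print(q,r)
    A=np.c_[w[:,:2],np.ones(len(w))];print('plane',np.linalg.lstsq(A,w[:,2],rcond=None)[0],np.median(w,0))
w=W[195:212,286:305].reshape(-1,3);w=w[w[:,2]>.108];print('button',w.mean(0),np.ptp(w,0),len(w))
go(.44,-.06,.25,-5)
E
```

```text
cup 0.92 enc [0.3453 0.0348] 0.0335 fit (array([0.3451, 0.0344]), 0.0302) [107.  57.  93.]
cup 0.89 enc [ 0.454  -0.1999] 0.0332 fit (array([ 0.4537, -0.2003]), 0.0304) [134. 141. 146.]
cup 0.83 enc [0.4287 0.3577] 0.0324 fit (array([0.4284, 0.3556]), 0.0301) [101.  46.  85.]
cup 0.82 enc [0.3622 0.1331] 0.0336 fit (array([0.3635, 0.1342]), 0.0301) [ 48.  92. 159.]
cup 0.73 enc [0.451  0.0716] 0.0318 fit (array([0.4511, 0.0706]), 0.0293) [135. 142. 148.]
cup 0.69 enc [0.453  0.1997] 0.0336 fit (array([0.452 , 0.2004]), 0.0303) [130. 138. 144.]
board 0.94 origin [ 0.3875 -0.3325] yaw -9.2 len 0.148 wid 0.059
board 0.66 origin [ 0.4513 -0.0618] yaw 3.0 len 0.15 wid 0.065
ledge ((599.0994873046875, -221.66473388671875), (57.3040771484375, 327.2673034667969), 2.4675841331481934)
plane [0.01354575 0.00254322 0.09108965] [ 0.59795269 -0.2212516   0.09868388]
rest ((599.6026611328125, -221.07737731933594), (59.30494689941406, 328.2139587402344), 2.2400612831115723)
plane [0.02963188 0.00342545 0.08129236] [ 0.59839779 -0.22171368  0.09866401]
button [0.56510427 0.0012228  0.11650913] [0.03935761 0.04779036 0.01646474] 144
tcp [ 0.1807 -0.5195  0.2314] yaw 19.18 -> rows x 395.9 y -348.8 z -18.6 turn 24.2
```

```bash
python3 - <<'E'
from h import *
go(.376,-.331,.20,-9.2)
p=snap('top');m=models.regions_of(p,'ledge')[0]['region'];W=cloud(p);w=W[m];w=w[(w[:,2]>.09)&(w[:,2]<.112)]
ys=np.arange(-.37,-.08,.02);c=[np.percentile(w[abs(w[:,1]-y)<.01][:,0],[3,97]) for y in ys]
print(np.round(c,3).tolist(),np.degrees(np.polyfit(ys,np.mean(c,1),1)[0]))
for y in(.13,.17,.21,.25,.3):
    k=W.reshape(-1,3);k=k[(abs(k[:,1]-y)<.012)&(k[:,0]>.5)&(k[:,0]<.7)&(k[:,2]>.02)];f=k[:,2]-.085;print(y,k[:,0].min(),k[:,0].max(),np.polyfit(k[:,0]-.6,k[:,2],1))
k=W.reshape(-1,3);k=k[(k[:,0]>.515)&(k[:,0]<.69)&(k[:,2]>.04)&(k[:,2]<.14)&(k[:,1]>.06)&(k[:,1]<.4)]
print('rest',cv2.minAreaRect((k[:,:2]*1e3).astype(np.float32)),np.linalg.lstsq(np.c_[k[:,:2]-[.6,.22],np.ones(len(k))],k[:,2],rcond=None)[0])
E
```

```text
tcp [ 0.1807 -0.5195  0.2314] yaw 19.18 -> rows x 246.4 y -113.9 z 31.4 turn 28.4
[[0.581, 0.632], [0.578, 0.631], [0.578, 0.629], [0.577, 0.628], [0.577, 0.63], [0.575, 0.628], [0.574, 0.627], [0.573, 0.623], [0.572, 0.622], [0.572, 0.625], [0.57, 0.624], [0.57, 0.622], [0.568, 0.62], [0.568, 0.619], [0.567, 0.622]] -2.5670392554246115
0.13 0.5213139805407037 0.6783203757906503 [0.5536827  0.08196034]
0.17 0.5198791665702363 0.6788829900492392 [0.56244806 0.08295255]
0.21 0.5190427041259916 0.6753928969242753 [0.55827073 0.08373191]
0.25 0.5167375574691228 0.6745894124091361 [0.56051196 0.08424923]
0.3 0.5154003502527054 0.6741444287552315 [0.55660547 0.08553382]
rest ((597.5177001953125, 220.26898193359375), (159.79293823242188, 250.2489471435547), 2.1759679317474365) [0.55722878 0.02113007 0.08388313]
```

```bash
python3 -m pendant '[[35,-16,0,0,-1],[35,-16,0,0,-1],[35,-16,0,0,-1],[35,-16,0,0,-1],[35,-16,0,0,-1]]' 25; python3 -m pendant '[[35,-17,15,0,-1],[36,-17,15,0,-1],[0,0,0,8,-1],[0,0,0,8,-1],[0,0,0,8,-1]]'; python3 -m pendant '[[0,0,0,4.4,-1],[0,0,0,0,-1],[0,0,0,0,-1],[0,0,0,0,-1],[0,0,0,0,-1]]'
python3 - <<'E'
from h import *
p=snap('wrist');cv2.imwrite('pics/w1.png',p['img']);boards(p);print(p['mount'],p['fx'],p['depth'].max())
go(.376,-.331,.20,-9.2)
E
```

```text
t: 1.75
tcp_pos: [0.3206, -0.3853, 0.2315]
orientation: [3.097, 0.523, 0.0]
contact_force: [0.8, -0.1, 0.1]
finger_gap: 0.0856
finger_force: 0.0
t: 2.25
tcp_pos: [0.376, -0.3304, 0.2012]
orientation: [-3.138, 0.139, 0.0]
contact_force: [-0.0, -0.2, 0.4]
finger_gap: 0.0852
finger_force: 0.0
t: 2.75
tcp_pos: [0.3756, -0.331, 0.2013]
orientation: [3.131, -0.252, 0.0]
contact_force: [1.3, -0.5, -0.5]
finger_gap: 0.0854
finger_force: 0.0
board 0.85 origin [ 0.4285 -0.0799] yaw -12.2 len 0.108 wid 0.053
board 0.6 origin [ 0.3913 -0.3303] yaw -9.4 len 0.148 wid 0.06
[[-3.08137446e-04 -9.64891353e-01 -2.62649162e-01  6.54468132e-02]
 [ 9.99999946e-01 -3.27642501e-04  3.04664445e-05 -7.29766194e-05]
 [-1.15451837e-04 -2.62649138e-01  9.64891402e-01 -1.43042376e-01]
 [ 0.00000000e+00  0.00000000e+00  0.00000000e+00  1.00000000e+00]] 393.69900752212794 1.4232581
tcp [ 0.3756 -0.331   0.2013] yaw -9.21 -> rows x 0.4 y -0.1 z 1.3 turn -0.0
```

View pics/w1.png

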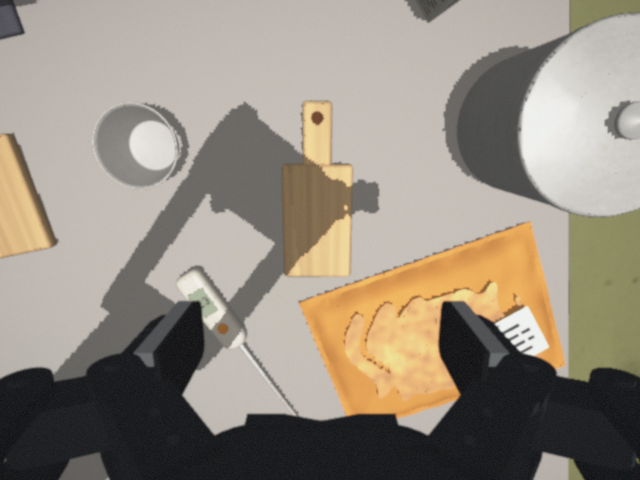

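```bash
python3 - <<'E'
from h import *
p=snap('wrist');d=p['depth'];v,u=np.indices(d.shape)
P=np.stack([(u-p['cx'])/p['fx']*d,(v-p['cy'])/p['fy']*d,d],-1)[d>0]@p['mount'][:3,:3].T+p['mount'][:3,3]
f=P[(P[:,2]<.05)&(P[:,2]>-.1)&(abs(P[:,0])<.04)&(abs(P[:,1])<.08)]
print(len(f),np.percentile(f[:,2],[50,90,99,100]));g=f[f[:,2]>f[:,2].max()-.004];print(np.round(g.min(0),3),np.round(g.max(0),3))
go(.3785,-.329,.05,-9.3)
E
```

```text
64028 [-0.07397567 -0.04323351 -0.0193517  -0.01280744]
[-0.012 -0.05  -0.017] [ 0.01   0.046 -0.013]
tcp [ 0.3756 -0.331   0.2013] yaw -9.21 -> rows x 2.6 y -2.4 z 151.3 turn 0.1
```

```bash
python3 -m pendant '[[2.6,-2.4,35,0,-1],[0,0,35,0,-1],[0,0,35,0,-1],[0,0,35,0,-1],[0,0,30,0,-1]]' 25; python3 -m pendant '[[0,0,15,0,-1],[0,0,12,0,-1],[0,0,6,0,-1],[0,0,0,0,-1],[0,0,0,0,-1]]';python3 -m pendant '[[0,0,0,0,1],[0,0,0,0,1],[0,0,0,0,1],[0,0,0,0,1],[0,0,0,0,1]]' 30; python3 -m pendant '[[0,0,0,0,1],[0,0,0,0,1],[0,0,-5,0,1],[0,0,-20,0,1],[0,0,-25,0,1]]'
python3 - <<'E'
from h import *
go(.376,-.331,.20,2.2)
E
```

```text
t: 3.4
tcp_pos: [0.3781, -0.3285, 0.0295]
orientation: [-3.131, 0.252, 0.001]
contact_force: [-1.0, -0.2, 0.0]
finger_gap: 0.0856
finger_force: 0.0
t: 3.9
tcp_pos: [0.3792, -0.3297, -0.0007]
orientation: [3.13, -0.252, 0.002]
contact_force: [0.2, 0.2, -0.2]
finger_gap: 0.0853
finger_force: 0.0
t: 4.4
tcp_pos: [0.3792, -0.3298, -0.0005]
orientation: [3.13, -0.252, 0.003]
contact_force: [-0.6, -0.2, 5.9]
finger_gap: 0.0591
finger_force: 33.2
t: 4.9
tcp_pos: [0.3772, -0.3276, 0.047]
orientation: [-3.128, 0.252, 0.006]
contact_force: [0.2, -0.7, -0.7]
finger_gap: 0.0591
finger_force: 32.6
tcp [ 0.3772 -0.3276  0.047 ] yaw -9.22 -> rows x -0.7 y 3.5 z -153.0 turn -11.4
```

```bash
python3 -m pendant '[[0,0,-30,-6,1],[0,0,-35,-5.4,1],[0,0,-35,0,1],[0,0,-35,0,1],[0,0,-18,0,1]]'
python3 - <<'E'
from h import *
go(.5864,.2799,.2,2.2)
E
```

```text
t: 5.4
tcp_pos: [0.3791, -0.3296, 0.2048]
orientation: [3.138, 0.06, 0.005]
contact_force: [0.7, 0.1, -0.3]
finger_gap: 0.0593
finger_force: 32.6
tcp [ 0.3791 -0.3296  0.2048] yaw 2.19 -> rows x 230.3 y -601.2 z 4.8 turn -0.0
```

```bash
python3 -m pendant '[[15,-40,0,0,1],[15,-40,0,0,1],[15,-40,0,0,1],[15,-40,0,0,1],[15,-40,0,0,1]]'; python3 -m pendant '[[15,-40,0,0,1],[15,-40,0,0,1],[15,-40,0,0,1],[15,-40,0,0,1],[15,-40,0,0,1]]';python3 -m pendant '[[15,-40,0,0,1],[16,-40,0,0,1],[16,-40,0,0,1],[16,-40,0,0,1],[17,-41,0,0,1]]';python3 -m pendant '[[0,0,10,0,1],[0,0,10,0,1],[0,0,10,0,1],[0,0,0,0,1],[0,0,0,0,1]]'
python3 - <<'E'
from h import *
go(.5864,.2799,.08,2.2)
p=snap('wrist');cv2.imwrite('pics/w2.png',p['img'])
E
```

```text
t: 5.9
tcp_pos: [0.4456, -0.1246, 0.2009]
orientation: [-3.141, -0.059, 0.001]
contact_force: [-0.6, -0.4, -0.7]
finger_gap: 0.0587
finger_force: 32.6
t: 6.4
tcp_pos: [0.513, 0.0782, 0.2008]
orientation: [3.141, 0.06, -0.002]
contact_force: [0.4, -1.3, -0.6]
finger_gap: 0.059
finger_force: 32.6
t: 6.9
tcp_pos: [0.5854, 0.2818, 0.2005]
orientation: [3.14, 0.06, -0.002]
contact_force: [1.0, -0.7, -0.1]
finger_gap: 0.0591
finger_force: 32.6
t: 7.4
tcp_pos: [0.5852, 0.2789, 0.1711]
orientation: [3.141, 0.057, -0.001]
contact_force: [0.4, 0.6, 0.7]
finger_gap: 0.0588
finger_force: 32.7
tcp [0.5852 0.2789 0.1711] yaw 2.09 -> rows x 1.2 y -0.9 z 91.1 turn -0.1
```

View pics/w2.png

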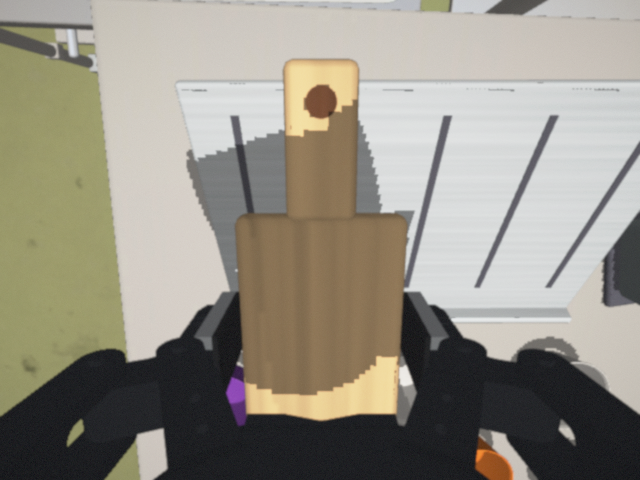

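The board is held square, handle up-slope, over the left part of the slope. I'll lower it so the handle end touches and the board tips in the pads.

```bash
python3 -m pendant '[[1.2,-0.9,15,0,1],[0,0,12,0,1],[0,0,8,0,1],[0,0,4,0,1],[0,0,4,0,1]]' 20; python3 -m pendant '[[0,0,4,0,1],[0,0,4,0,1],[0,0,4,0,1],[0,0,4,0,1],[0,0,4,0,1]]'
python3 - <<'E'
from h import *
p=snap('side');cv2.imwrite('pics/s2.png',cv2.resize(p['img'][120:260,240:420],None,fx=4,fy=4))
E
```

```text
t: 7.95
tcp_pos: [0.5865, 0.2812, 0.1274]
orientation: [3.141, 0.06, -0.001]
contact_force: [0.5, -0.4, -1.0]
finger_gap: 0.0589
finger_force: 32.7
t: 8.45
tcp_pos: [0.587, 0.2814, 0.1085]
orientation: [-3.141, -0.06, -0.002]
contact_force: [-1.0, -1.3, 2.8]
finger_gap: 0.059
finger_force: 33.4
```

View pics/s2.png

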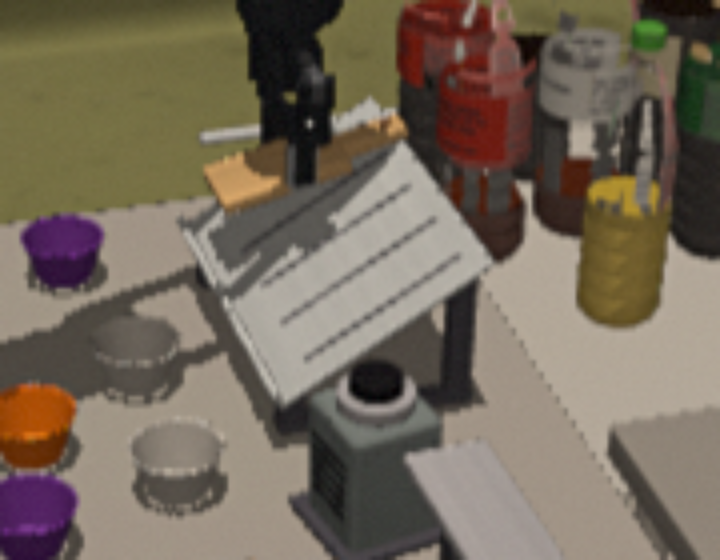

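The board is tipping in the grip as planned, at about (310,160) in the crop. I'll go on down and release.

```bash
python3 -m pendant '[[0,0,5,0,1],[0,0,5,0,1],[0,0,5,0,1],[0,0,5,0,1],[0,0,5,0,1]]' 20; python3 -m pendant '[[0,0,2,0,1],[0,0,0,0,1],[0,0,0,0,0],[0,0,0,0,-0.5],[0,0,0,0,-1]]';python3 -m pendant '[[0,0,0,0,-1],[0,0,-5,0,-1],[0,0,-20,0,-1],[0,0,-40,0,-1],[0,0,-40,0,-1]]'
python3 - <<'E'
from h import *
for n in('side','top'):
    p=snap(n);cv2.imwrite(f'pics/{n}3.png',cv2.resize(p['img'][120:260,240:420] if n=='side' else p['img'][150:300,140:420],None,fx=2.8,fy=2.8))
    boards(p)
a=cv2.imread('pics/side3.png');b=cv2.imread('pics/top3.png');o=np.zeros((a.shape[0]*0+600,800,3),np.uint8)
b=cv2.resize(b,None,fx=.6,fy=.6);a=cv2.resize(a,(430,334));o[:334,:430]=a;o[340:340+b.shape[0],:b.shape[1]]=b[:260];cv2.imwrite('pics/c3.png',o)
go(.44,-.062,.15,3)
E
```

```text
t: 9.0
tcp_pos: [0.5867, 0.2812, 0.0827]
orientation: [3.141, 0.06, -0.0]
contact_force: [0.6, -0.9, 2.8]
finger_gap: 0.0593
finger_force: 33.2
t: 9.5
tcp_pos: [0.5865, 0.2812, 0.0808]
orientation: [3.141, 0.06, -0.001]
contact_force: [-0.1, 0.4, 0.1]
finger_gap: 0.0767
finger_force: 0.0
t: 10.0
tcp_pos: [0.5861, 0.281, 0.1866]
orientation: [3.14, 0.06, -0.003]
contact_force: [0.4, 0.3, -0.2]
finger_gap: 0.0852
finger_force: 0.0
board 0.96 origin [0.6253 0.3978] yaw 41.4 len 0.248 wid 0.066
board 0.62 origin [ 0.4571 -0.0699] yaw 3.5 len 0.152 wid 0.072
board 0.88 origin [0.5945 0.2905] yaw 11.5 len 0.138 wid 0.06
board 0.78 origin [ 0.4526 -0.0621] yaw 2.9 len 0.148 wid 0.059
board 0.63 origin [ 0.5546 -0.4763] yaw -56.2 len 0.116 wid 0.055
tcp [0.5876 0.2816 0.1889] yaw 2.18 -> rows x -160.5 y 337.7 z 38.9 turn -0.8
```

View pics/c3.png

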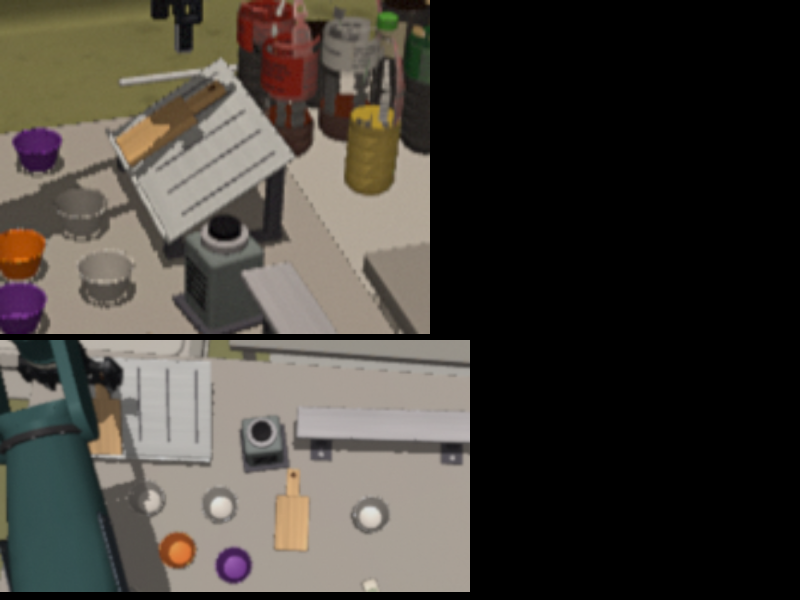

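The first board lies flat on the left of the rest (crop 170,120), against the lip. Next is the second board.

```bash
python3 -m pendant '[[-20,42,0,0,-1],[-20,42,0,0,-1],[-20,42,0,0,-1],[-20,42,0,0,-1],[-20,42,0,0,-1]]'; python3 -m pendant '[[-20,42,0,0,-1],[-20,42,0,0,-1],[-20,43,0,0,-1],[0,0,0,0,-1],[0,0,0,0,-1]]'
python3 - <<'E'
from h import *
p=snap('wrist');boards(p);cups(p)
go(.44,-.062,0,3)
E
```

```text
t: 10.7
tcp_pos: [0.4927, 0.0661, 0.1843]
orientation: [3.141, 0.061, -0.005]
contact_force: [1.0, -0.0, 0.2]
finger_gap: 0.0855
finger_force: 0.0
t: 11.2
tcp_pos: [0.4387, -0.0622, 0.185]
orientation: [-3.14, -0.055, 0.003]
contact_force: [-0.0, 0.4, -0.8]
finger_gap: 0.0855
finger_force: 0.0
board 0.86 origin [ 0.4556 -0.0589] yaw 2.5 len 0.15 wid 0.062
cup 0.94 enc [0.4508 0.07  ] 0.0333 fit (array([0.4512, 0.0698]), 0.0302) [164. 169. 172.]
cup 0.88 enc [0.4524 0.1772] 0.0254 fit (array([0.4516, 0.1961]), 0.0259) [122. 126. 128.]
cup 0.87 enc [0.3685 0.1315] 0.0379 fit (array([0.364 , 0.1348]), 0.03) [ 40.  97. 176.]
cup 0.76 enc [0.3474 0.0315] 0.0344 fit (array([0.3458, 0.0349]), 0.0303) [119.  55.  95.]
cup 0.56 enc [ 0.4543 -0.1984] 0.0337 fit (array([ 0.454, -0.199]), 0.0302) [161. 165. 168.]
tcp [ 0.4397 -0.0605  0.1856] yaw 2.28 -> rows x 0.3 y 1.5 z 185.6 turn -0.7
```

```bash
python3 -m pendant '[[3.5,0,35,-0.3,-1],[0,0,35,0,-1],[0,0,35,0,-1],[0,0,35,0,-1],[0,0,25,0,-1]]' 30; python3 -m pendant '[[0,0,10,0,-1],[0,0,7,0,-1],[0,0,5,0,-1],[0,0,0,0,-1],[0,0,0,0,-1]]';python3 -m pendant '[[0,0,0,0,1],[0,0,0,0,1],[0,0,0,0,1],[0,0,0,0,1],[0,0,0,0,1]]'; python3 -c "
from h import *
go(0,0,0,2.2)"; python3 -m pendant '[[0,0,-5,0,1],[0,0,-20,0,1],[0,0,-40,0,1],[0,0,-45,0,1],[0,0,-45,0,1]]';  python3 -m pendant '[[0,0,-45,0,1],[0,0,0,0,1],[0,0,0,0,1],[0,0,0,0,1],[0,0,0,0,1]]'
python3 - <<'E'
from h import *
go(.5995-.0108+.0019,.2203-.05,.2,2.2)
E
```

```text
t: 11.85
tcp_pos: [0.4421, -0.0595, 0.0185]
orientation: [-3.14, -0.073, 0.005]
contact_force: [-0.2, -0.1, 0.1]
finger_gap: 0.0856
finger_force: 0.0
t: 12.35
tcp_pos: [0.4441, -0.0617, 0.0004]
orientation: [3.14, 0.068, 0.003]
contact_force: [0.4, -0.4, -0.3]
finger_gap: 0.0853
finger_force: 0.0
t: 12.85
tcp_pos: [0.4439, -0.0617, 0.0003]
orientation: [3.14, 0.068, 0.003]
contact_force: [-1.7, 0.4, 6.2]
finger_gap: 0.0589
finger_force: 33.0
tcp [ 4.439e-01 -6.170e-02  3.000e-04] yaw 2.48 -> rows x -440.8 y -80.9 z 0.3 turn 0.3
t: 13.35
tcp_pos: [0.4421, -0.0613, 0.1551]
orientation: [-3.14, -0.068, 0.003]
contact_force: [1.6, 0.1, -0.7]
finger_gap: 0.0591
finger_force: 32.7
t: 13.85
tcp_pos: [0.4419, -0.0612, 0.1969]
orientation: [-3.14, -0.068, 0.007]
contact_force: [-0.6, -0.8, 0.1]
finger_gap: 0.0589
finger_force: 32.7
tcp [ 0.4419 -0.0612  0.1969] yaw 2.48 -> rows x 158.6 y -224.8 z -3.1 turn 0.3
```

```bash
python3 -m pendant '[[26.5,-37.5,0,0.3,1],[26.5,-37.5,0,0,1],[26.5,-37.5,0,0,1],[26.5,-37.5,0,0,1],[26.5,-37.5,0,0,1]]'; python3 -m pendant '[[26.5,-37.5,0,0,1],[0,0,10,0,1],[0,0,15,0,1],[0,0,0,0,1],[0,0,0,0,1]]'
python3 - <<'E'
from h import *
go(.5906,.1703,.081,2.2)
p=snap('top');boards(p)
E
```

```text
t: 14.35
tcp_pos: [0.5681, 0.1326, 0.1971]
orientation: [3.14, 0.06, -0.006]
contact_force: [0.5, -0.2, 0.2]
finger_gap: 0.059
finger_force: 32.7
t: 14.85
tcp_pos: [0.592, 0.1682, 0.1729]
orientation: [3.14, 0.057, -0.005]
contact_force: [-0.1, -0.4, -0.1]
finger_gap: 0.0585
finger_force: 32.8
tcp [0.592  0.1682 0.1729] yaw 2.09 -> rows x -1.4 y -2.2 z 91.9 turn -0.1
board 0.59 origin [0.6771 0.2041] yaw -14.3 len 0.126 wid 0.07
board 0.5 origin [0.6444 0.3073] yaw 21.3 len 0.094 wid 0.057
```

```bash
python3 -m pendant '[[-1.4,-2,15,0,1],[0,0,12,0,1],[0,0,8,0,1],[0,0,5,0,1],[0,0,5,0,1]]' 20; python3 -m pendant '[[0,0,4,0,1],[0,0,4,0,1],[0,0,4,0,1],[0,0,4,0,1],[0,0,4,0,1]]';python3 -m pendant '[[0,0,5,0,1],[0,0,5,0,1],[0,0,5,0,1],[0,0,5,0,1],[0,0,5,0,1]]';python3 -m pendant '[[0,0,2,0,1],[0,0,0,0,1],[0,0,0,0,0],[0,0,0,0,-0.5],[0,0,0,0,-1]]';python3 -m pendant '[[0,0,0,0,-1],[0,0,-5,0,-1],[0,0,-20,0,-1],[0,0,-40,0,-1],[0,0,-40,0,-1]]'
python3 - <<'E'
from h import *
go(.4,.2,.2,2.5)
E
```

```text
t: 15.45
tcp_pos: [0.5916, 0.1714, 0.1284]
orientation: [3.141, 0.06, -0.001]
contact_force: [-0.2, -0.4, 0.1]
finger_gap: 0.0589
finger_force: 32.8
t: 15.95
tcp_pos: [0.5921, 0.1715, 0.1095]
orientation: [-3.141, -0.06, -0.002]
contact_force: [-0.7, -0.2, 2.8]
finger_gap: 0.0591
finger_force: 33.3
t: 16.45
tcp_pos: [0.5918, 0.1715, 0.0838]
orientation: [3.141, 0.06, 0.0]
contact_force: [0.3, 0.2, 2.3]
finger_gap: 0.0591
finger_force: 32.6
t: 16.95
tcp_pos: [0.5917, 0.1714, 0.082]
orientation: [3.141, 0.06, -0.001]
contact_force: [-0.8, -0.4, -0.7]
finger_gap: 0.0766
finger_force: 0.0
t: 17.45
tcp_pos: [0.5911, 0.1714, 0.1878]
orientation: [3.141, 0.06, -0.003]
contact_force: [0.7, -1.0, -0.3]
finger_gap: 0.0852
finger_force: 0.0
tcp [0.5911 0.1714 0.1878] yaw 2.18 -> rows x -189.9 y -35.9 z -12.2 turn -0.3
```

```bash
python3 -m pendant '[[-38,-7,0,0,-1],[-38,-7,0,0,-1],[-38,-7,0,0,-1],[-38,-7,-6,0,-1],[-38,-7,-6,0,-1]]'; python3 -m pendant '[[0,0,0,0,-1],[0,0,0,0,-1],[0,0,0,0,-1],[0,0,0,0,-1],[0,0,0,0,-1]]'
python3 - <<'E'
from h import *
p=snap('wrist');cv2.imwrite('pics/w4.png',p['img']);cups(p)
go(.452,.2,0,2.5)
E
```

```text
t: 17.95
tcp_pos: [0.3989, 0.1993, 0.1997]
orientation: [-3.141, -0.059, -0.0]
contact_force: [0.5, 0.1, 0.2]
finger_gap: 0.0855
finger_force: 0.0
t: 18.45
tcp_pos: [0.4013, 0.199, 0.1988]
orientation: [3.141, 0.058, -0.001]
contact_force: [-0.3, 0.1, 0.4]
finger_gap: 0.0854
finger_force: 0.0
cup 0.89 enc [0.4507 0.0705] 0.0323 fit (array([0.451 , 0.0711]), 0.0301) [169. 173. 176.]
cup 0.68 enc [0.4523 0.2017] 0.0325 fit (array([0.4522, 0.2015]), 0.0299) [117. 121. 123.]
cup 0.67 enc [0.3471 0.0382] 0.036 fit (array([0.3454, 0.0357]), 0.0301) [128.  58. 103.]
cup 0.67 enc [0.3636 0.1354] 0.0321 fit (array([0.3641, 0.1358]), 0.03) [ 49. 115. 190.]
cup 0.57 enc [0.428  0.3553] 0.0337 fit (array([0.4284, 0.3559]), 0.0302) [137.  61. 109.]
tcp [0.401  0.199  0.1989] yaw 2.14 -> rows x 51.0 y 0.9 z 198.9 turn -0.4
```

View pics/w4.png

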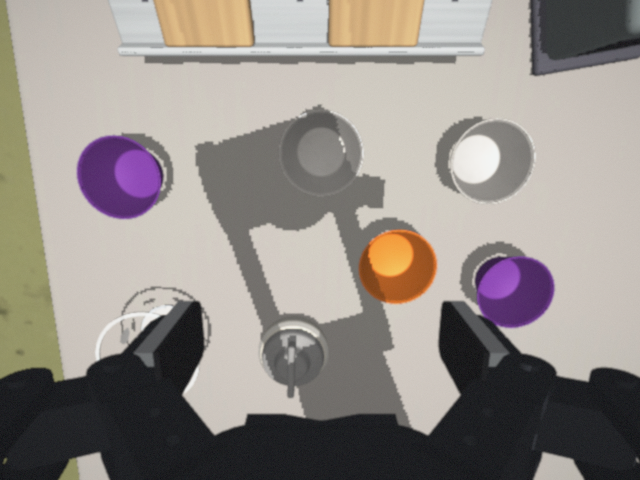

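The two boards are side by side against the lip at (205,25) and (375,25). The target steel cup is at (320,152), clear of the orange and purple ones.

```bash
python3 -m pendant '[[25,0,20,0,-1],[26,-1,30,0,-1],[0,0,35,0,-1],[0,0,35,0,-1],[0,0,30,0,-1]]' 25; python3 -m pendant '[[0,0,20,0,-1],[0,0,13,0,-1],[0,0,6,0,-1],[0,0,0,0,-1],[0,0,0,0,-1]]';python3 -m pendant '[[0,0,0,0,1],[0,0,0,0,1],[0,0,0,0,1],[0,0,0,0,1],[0,0,0,0,1]]'; python3 -m pendant '[[0,0,-5,0,1],[0,0,-20,0,1],[0,0,-40,0,1],[0,0,-45,0,1],[0,0,-45,0,1]]';  python3 -m pendant '[[0,0,-45,0,1],[0,0,0,0,1],[0,0,0,0,1],[0,0,0,0,1],[0,0,0,0,1]]'
python3 - <<'E'
from h import *
a=np.radians(2.5);print([(round(.5995-s*np.sin(a),4),round(-.2217+s*np.cos(a),4)) for s in(-.105,0,.105)])
go(.5949,-.1168,.2,2.5)
E
```

```text
t: 19.05
tcp_pos: [0.4512, 0.2018, 0.047]
orientation: [3.14, 0.059, -0.003]
contact_force: [-0.1, 0.2, 0.2]
finger_gap: 0.0853
finger_force: 0.0
t: 19.55
tcp_pos: [0.4525, 0.2025, 0.0115]
orientation: [-3.14, -0.06, -0.003]
contact_force: [-0.6, 0.9, 1.2]
finger_gap: 0.0855
finger_force: 0.0
t: 20.05
tcp_pos: [0.4525, 0.2025, 0.012]
orientation: [-3.14, -0.06, -0.004]
contact_force: [-1.2, -0.2, 6.2]
finger_gap: 0.0618
finger_force: 26.7
t: 20.55
tcp_pos: [0.4509, 0.202, 0.1666]
orientation: [3.141, 0.06, -0.001]
contact_force: [1.1, 0.0, 0.3]
finger_gap: 0.0619
finger_force: 27.5
t: 21.05
tcp_pos: [0.4504, 0.2018, 0.2079]
orientation: [3.14, 0.06, -0.007]
contact_force: [1.5, 0.3, 0.4]
finger_gap: 0.0613
finger_force: 27.5
[(np.float64(0.6041), np.float64(-0.3266)), (np.float64(0.5995), np.float64(-0.2217)), (np.float64(0.5949), np.float64(-0.1168))]
tcp [0.4504 0.2018 0.2079] yaw 2.18 -> rows x 132.3 y 323.9 z 7.9 turn -0.3
```

```bash
python3 -m pendant '[[11,44.5,0,0,1],[11,44.5,0,0,1],[11,44.5,0,0,1],[11,44.5,0,0,1],[11,44.5,0,0,1]]';python3 -m pendant '[[11,44.5,0,0,1],[11,44.5,0,0,1],[11,44.5,0,0,1],[11,44.5,0,0,1],[11,44.5,0,0,1]]'; python3 -m pendant '[[11,44.5,0,0,1],[12,44.5,20,0,1],[0,0,20,0,1],[0,0,0,0,1],[0,0,0,0,1]]'
python3 - <<'E'
from h import *
p=snap('wrist');W=cloud(p);w=W.reshape(-1,3);w=w[(w[:,2]>.09)&(w[:,2]<.112)&(w[:,0]>.5)]
for y in(-.375,-.28,-.26,-.24,-.22,-.2,-.18):
    k=w[abs(w[:,1]-y)<.005]
    if len(k)>30: print(y,np.percentile(k[:,0],[1,99]),np.median(k[:,2]))
cv2.imwrite('pics/w5.png',p['img'])
go(.6041,-.3266,.112,2.5)
E
```

```text
t: 21.55
tcp_pos: [0.5144, -0.0197, 0.2084]
orientation: [-3.14, -0.06, 0.005]
contact_force: [0.7, -0.3, 0.0]
finger_gap: 0.0616
finger_force: 27.6
t: 22.05
tcp_pos: [0.5779, -0.2399, 0.2081]
orientation: [-3.139, -0.059, 0.005]
contact_force: [0.8, 0.9, -0.0]
finger_gap: 0.0617
finger_force: 27.6
t: 22.55
tcp_pos: [0.604, -0.3253, 0.1684]
orientation: [-3.138, -0.06, 0.005]
contact_force: [1.1, 0.3, 0.1]
finger_gap: 0.0619
finger_force: 27.6
-0.375 [0.58466881 0.6354503 ] 0.10034291671823398
-0.28 [0.5817118 0.6310407] 0.10032541619639027
-0.26 [0.57578498 0.63003562] 0.10031874090309506
-0.24 [0.57485799 0.62908523] 0.100329538380201
-0.22 [0.57394783 0.62819474] 0.10035069272076343
-0.2 [0.57273705 0.62718961] 0.10034211341079705
-0.18 [0.57183917 0.62622424] 0.1003035864895156
tcp [ 0.6047 -0.3253  0.1705] yaw 2.23 -> rows x -0.6 y 1.2 z 58.5 turn -0.3
```

View pics/w5.png

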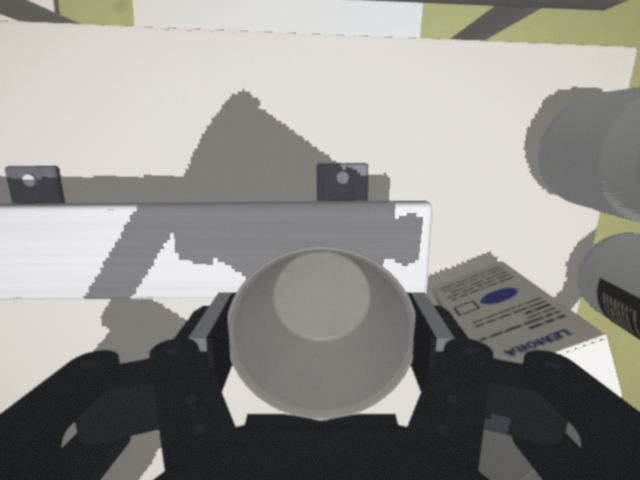

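```bash
python3 -m pendant '[[0,1.2,20,-0.3,1],[0,0,18,0,1],[0,0,12,0,1],[0,0,5,0,1],[0,0,2,0,1]]';python3 -m pendant '[[0,0,0.5,0,1],[0,0,0.5,0,1],[0,0,0,0,1],[0,0,0,0,1],[0,0,0,0,1]]'
```

```text
t: 23.1
tcp_pos: [0.6049, -0.3269, 0.1139]
orientation: [3.14, 0.069, 0.001]
contact_force: [0.1, -0.2, -0.1]
finger_gap: 0.0616
finger_force: 27.6
t: 23.6
tcp_pos: [0.6048, -0.3275, 0.1127]
orientation: [3.141, 0.068, 0.001]
contact_force: [0.6, 0.6, -1.3]
finger_gap: 0.0619
finger_force: 27.6
```

```bash
python3 -m pendant '[[0,0,1,0,1],[0,0,0,0,1],[0,0,0,0,0.3],[0,0,0,0,0],[0,0,0,0,-1]]';python3 -m pendant '[[0,0,0,0,-1],[0,0,0,0,-1],[0,0,-10,0,-1],[0,0,-30,0,-1],[0,0,-30,0,-1]]'; python3 -m pendant '[[0,0,-20,0,-1],[-45,0,0,0,-1],[-45,0,0,0,-1],[-30,0,0,0,-1],[0,0,0,0,-1]]'
python3 - <<'E'
from h import *
p=snap('wrist');cups(p,.1);cups(p);cv2.imwrite('pics/w6.png',p['img'])
go(.402,-.2,.2,2.5)
W=cloud(p).reshape(-1,3);w=W[(W[:,2]>.095)&(W[:,2]<.105)&(W[:,0]>.5)]
for y in(-.37,-.24,-.22,-.2,-.18):
    k=w[abs(w[:,1]-y)<.005]
    if len(k)>30: print(y,np.percentile(k[:,0],[1,99]),np.median(k[:,2]))
E
```

```text
t: 24.1
tcp_pos: [0.6046, -0.3274, 0.1113]
orientation: [3.141, 0.068, -0.0]
contact_force: [-0.9, -0.6, 0.5]
finger_gap: 0.0746
finger_force: 0.0
t: 24.6
tcp_pos: [0.6042, -0.3271, 0.1816]
orientation: [-3.14, -0.068, 0.003]
contact_force: [0.5, -0.1, 0.4]
finger_gap: 0.0854
finger_force: 0.0
t: 25.1
tcp_pos: [0.4818, -0.333, 0.2028]
orientation: [3.14, 0.063, -0.001]
contact_force: [1.1, 0.9, 0.1]
finger_gap: 0.0856
finger_force: 0.0
cup 0.92 enc [ 0.6035 -0.3276] 0.0324 fit (array([ 0.6038, -0.3274]), 0.0297) [178. 183. 185.]
cup 0.71 enc [ 0.4847 -0.242 ] 0.0227 fit None [138. 142. 145.]
cup 0.92 enc [ 0.6304 -0.3264] 0.0478 fit None [178. 183. 185.]
cup 0.71 enc [ 0.4549 -0.2002] 0.0335 fit (array([ 0.4543, -0.2003]), 0.0302) [138. 142. 145.]
tcp [ 0.4854 -0.3327  0.2023] yaw 2.48 -> rows x -77.6 y -136.2 z 2.3 turn -0.0
-0.37 [0.57934826 0.6200232 ] 0.10033526065108944
-0.24 [0.57317858 0.61481677] 0.10030033495332519
-0.22 [0.57225517 0.61408788] 0.10032376941000595
-0.2 [0.57133248 0.61327982] 0.10028652668530208
-0.18 [0.57031078 0.61243318] 0.100276781672093
```

View pics/w6.png

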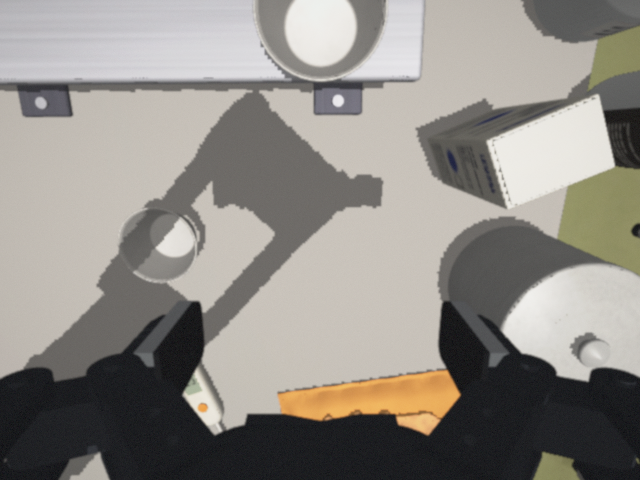

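The first cup stands on the ledge at (320,30). The next steel cup is at (160,243).

```bash
python3 -m pendant '[[-8,-44,0,0,-1],[-8,-44,0,0,-1],[-9.3,-45.6,0,0,-1],[0,0,20,0,-1],[0,0,30,0,-1]]' 25; python3 -m pendant '[[0,0,35,0,-1],[0,0,35,0,-1],[0,0,30,0,-1],[0,0,20,0,-1],[0,0,0,0,-1]]';
python3 -c "
from h import *
go(.4543,-.2003,.0115,2.5)"
```

```text
t: 25.75
tcp_pos: [0.4566, -0.1995, 0.154]
orientation: [3.137, 0.074, 0.011]
contact_force: [0.8, -0.4, -0.6]
finger_gap: 0.0854
finger_force: 0.0
t: 26.25
tcp_pos: [0.4524, -0.1985, 0.0279]
orientation: [-3.137, -0.07, 0.01]
contact_force: [-0.5, -0.7, -0.2]
finger_gap: 0.0854
finger_force: 0.0
tcp [ 0.4524 -0.1985  0.0279] yaw 2.55 -> rows x 1.8 y 1.9 z 16.4 turn 0.1
```

```bash
python3 -m pendant '[[1.8,1.9,10,0,-1],[0,0,4,0,-1],[0,0,2,0,-1],[0,0,0,0,-1],[0,0,0,0,-1]]';python3 -m pendant '[[0,0,0,0,1],[0,0,0,0,1],[0,0,0,0,1],[0,0,0,0,1],[0,0,0,0,1]]'; python3 -m pendant '[[0,0,-5,0,1],[0,0,-20,0,1],[0,0,-40,0,1],[0,0,-45,0,1],[0,0,-45,0,1]]';  python3 -m pendant '[[0,0,-40,0,1],[0,0,0,0,1],[0,0,0,0,1],[0,0,0,0,1],[0,0,0,0,1]]'
python3 - <<'E'
from h import *
go(.6003,-.2217,.17,2.5)
E
```

```text
t: 26.75
tcp_pos: [0.4561, -0.2023, 0.0161]
orientation: [3.14, 0.068, 0.002]
contact_force: [0.3, 0.3, -0.6]
finger_gap: 0.0854
finger_force: 0.0
t: 27.25
tcp_pos: [0.456, -0.2022, 0.0164]
orientation: [3.14, 0.068, 0.002]
contact_force: [-0.9, 0.9, 5.1]
finger_gap: 0.0616
finger_force: 26.8
t: 27.75
tcp_pos: [0.4551, -0.2017, 0.1714]
orientation: [-3.14, -0.068, 0.002]
contact_force: [1.1, -0.0, 0.0]
finger_gap: 0.0615
finger_force: 27.5
t: 28.25
tcp_pos: [0.4547, -0.2015, 0.2081]
orientation: [-3.139, -0.068, 0.006]
contact_force: [0.3, -0.2, -0.6]
finger_gap: 0.0612
finger_force: 27.5
tcp [ 0.4547 -0.2015  0.2081] yaw 2.48 -> rows x 144.6 y 26.5 z 38.1 turn -0.0
```

```bash
python3 -m pendant '[[29,5.3,0,0,1],[29,5.3,0,0,1],[29,5.3,0,0,1],[29,5.3,0,0,1],[29.5,5.3,0,0,1]]';python3 -m pendant '[[0,0,20,0,1],[0,0,20,0,1],[0,0,0,0,1],[0,0,0,0,1],[0,0,0,0,1]]'
python3 - <<'E'
from h import *
go(.6015,-.2217,.1180,2.5)
p=snap('wrist');cups(p,.132)
E
```

```text
t: 28.75
tcp_pos: [0.6026, -0.222, 0.2081]
orientation: [-3.139, -0.068, 0.005]
contact_force: [0.5, 0.0, 0.9]
finger_gap: 0.0616
finger_force: 27.5
t: 29.25
tcp_pos: [0.6024, -0.2224, 0.1714]
orientation: [3.14, 0.068, 0.002]
contact_force: [0.3, 0.3, 0.9]
finger_gap: 0.0615
finger_force: 27.5
tcp [ 0.6024 -0.2224  0.1714] yaw 2.47 -> rows x -0.8 y -0.7 z 53.4 turn -0.0
cup 0.96 enc [ 0.5631 -0.0874] 0.0104 fit None [90. 93. 95.]
cup 0.77 enc [ 0.5878 -0.2226] 0.0383 fit (array([ 0.6001, -0.2221]), 0.0239) [124. 127. 130.]
cup 0.7 enc [ 0.617  -0.3059] 0.0289 fit None [171. 175. 178.]
```

```bash
python3 -m pendant '[[-0.5,0,20,0,1],[0,0,18,0,1],[0,0,12,0,1],[0,0,3.5,0,1],[0,0,1,0,1]]';python3 -m pendant '[[0,0,1,0,1],[0,0,0.5,0,1],[0,0,0,0,1],[0,0,0,0,1],[0,0,0,0,1]]'
```

```text
t: 29.85
tcp_pos: [0.602, -0.2224, 0.1168]
orientation: [3.14, 0.068, 0.002]
contact_force: [0.6, 0.4, -1.1]
finger_gap: 0.0613
finger_force: 27.5
t: 30.35
tcp_pos: [0.6023, -0.2225, 0.1165]
orientation: [3.14, 0.068, 0.004]
contact_force: [-1.8, 0.9, 5.4]
finger_gap: 0.0613
finger_force: 27.8
```

Contact shows in the force reading, so I'll release.

```bash
python3 -m pendant '[[0,0,0,0,0.3],[0,0,0,0,0],[0,0,0,0,-1],[0,0,0,0,-1],[0,0,0,0,-1]]';python3 -m pendant '[[0,0,-10,0,-1],[0,0,-30,0,-1],[0,0,-30,0,-1],[0,0,-20,0,-1],[-40,-20,0,0,-1]]'; python3 -m pendant '[[-40,-45,0,0,-1],[-45,-45,0,0,-1],[-45,-45,0,0,-1],[-20,-45,0,0,-1],[-8,-45,0,0,-1]]'; python3 -m pendant '[[0,-35,0,0,-1],[0,0,0,0,-1],[0,0,0,0,-1],[0,0,0,0,-1],[0,0,0,0,-1]]'
python3 - <<'E'
from h import *
p=snap('wrist');cups(p)
p=snap('top');cups(p,.1);boards(p)
go(.4512,.0708,.0125,2.5)
E
```

```text
t: 30.85
tcp_pos: [0.6016, -0.2222, 0.114]
orientation: [-3.141, -0.068, 0.001]
contact_force: [0.5, 0.3, -0.8]
finger_gap: 0.0856
finger_force: 0.0
t: 31.35
tcp_pos: [0.5652, -0.2064, 0.2072]
orientation: [3.137, 0.067, 0.011]
contact_force: [-0.7, 0.0, 0.4]
finger_gap: 0.0854
finger_force: 0.0
t: 31.85
tcp_pos: [0.4187, -0.0108, 0.2054]
orientation: [3.141, 0.065, 0.003]
contact_force: [1.5, -0.3, 0.3]
finger_gap: 0.0851
finger_force: 0.0
t: 32.35
tcp_pos: [0.4192, 0.0222, 0.2045]
orientation: [3.14, 0.065, -0.0]
contact_force: [0.2, -0.2, 0.3]
finger_gap: 0.0852
finger_force: 0.0
cup 0.85 enc [0.3455 0.0349] 0.0327 fit (array([0.3458, 0.0351]), 0.0302) [116.  54.  94.]
cup 0.77 enc [0.3647 0.1347] 0.0336 fit (array([0.3642, 0.1349]), 0.0302) [ 42. 100. 178.]
cup 0.72 enc [0.4507 0.0703] 0.0327 fit (array([0.4511, 0.0703]), 0.03) [104. 107. 109.]
cup 0.86 enc [ 0.5992 -0.223 ] 0.0337 fit (array([ 0.6001, -0.2226]), 0.0303) [130. 137. 143.]
cup 0.6 enc [0.352  0.1168] 0.0287 fit None [ 38.  78. 140.]
cup 0.6 enc [0.4109 0.321 ] 0.0301 fit None [98. 46. 83.]
cup 0.58 enc [ 0.6035 -0.3271] 0.0334 fit (array([ 0.6043, -0.3276]), 0.0304) [128. 134. 140.]
cup 0.43 enc [0.3346 0.025 ] 0.0297 fit None [85. 49. 72.]
board 0.89 origin [0.6069 0.2991] yaw 11.3 len 0.167 wid 0.065
board 0.6 origin [0.6196 0.1981] yaw 171.6 len 0.155 wid 0.045
tcp [0.419  0.0226 0.2043] yaw 2.41 -> rows x 34.2 y -46.8 z 191.8 turn -0.1
```

```bash
python3 -m pendant '[[17,-23,0,0,-1],[17,-23.5,0,0,-1],[0,0,30,0,-1],[0,0,35,0,-1],[0,0,35,0,-1]]' 25; python3 -m pendant '[[0,0,35,0,-1],[0,0,25,0,-1],[0,0,0,0,-1],[0,0,0,0,-1],[0,0,0,0,-1]]';
python3 -c "
from h import *
go(.4512,.0705,.0125,2.5)"
```

```text
t: 33.1
tcp_pos: [0.4514, 0.0712, 0.1036]
orientation: [3.141, 0.068, 0.002]
contact_force: [0.8, -0.7, -0.7]
finger_gap: 0.0855
finger_force: 0.0
t: 33.6
tcp_pos: [0.4525, 0.0711, 0.0464]
orientation: [3.141, 0.068, 0.006]
contact_force: [0.3, -0.4, 0.8]
finger_gap: 0.0856
finger_force: 0.0
tcp [0.4525 0.0711 0.0464] yaw 2.47 -> rows x -1.4 y 0.5 z 33.9 turn -0.0
```

```bash
python3 -m pendant '[[-1,0,20,0,-1],[0,0,10,0,-1],[0,0,4,0,-1],[0,0,0,0,-1],[0,0,0,0,-1]]';python3 -m pendant '[[0,0,0,0,1],[0,0,0,0,1],[0,0,0,0,1],[0,0,0,0,1],[0,0,0,0,1]]'; python3 -m pendant '[[0,0,-5,0,1],[0,0,-20,0,1],[0,0,-40,0,1],[0,0,-45,0,1],[0,0,-45,0,1]]';  python3 -m pendant '[[0,0,-40,0,1],[0,0,0,0,1],[0,0,0,0,1],[0,0,0,0,1],[0,0,0,0,1]]'
python3 - <<'E'
from h import *
go(.5965,-.1168,.17,2.5)
E
```

```text
t: 34.1
tcp_pos: [0.4505, 0.0711, 0.0111]
orientation: [3.141, 0.068, 0.002]
contact_force: [0.7, 0.4, -0.0]
finger_gap: 0.0855
finger_force: 0.0
t: 34.6
tcp_pos: [0.4506, 0.0713, 0.0116]
orientation: [-3.14, -0.068, -0.003]
contact_force: [-1.0, 0.6, 6.3]
finger_gap: 0.0615
finger_force: 26.5
t: 35.1
tcp_pos: [0.4491, 0.071, 0.1664]
orientation: [3.141, 0.068, -0.002]
contact_force: [1.2, 1.0, -0.5]
finger_gap: 0.0617
finger_force: 27.5
t: 35.6
tcp_pos: [0.4487, 0.071, 0.203]
orientation: [3.141, 0.068, -0.007]
contact_force: [0.2, 0.2, 0.1]
finger_gap: 0.0612
finger_force: 27.5
tcp [0.4487 0.071  0.203 ] yaw 2.48 -> rows x 139.5 y 194.0 z 33.0 turn -0.0
```

```bash
python3 -m pendant '[[27.7,38.8,0,0,1],[27.7,38.8,0,0,1],[27.7,38.8,0,0,1],[27.7,38.8,0,0,1],[27.7,38.8,0,0,1]]';python3 -m pendant '[[0,0,20,0,1],[0,0,12,0,1],[0,0,0,0,1],[0,0,0,0,1],[0,0,0,0,1]]'
python3 - <<'E'
from h import *
go(.5955,-.1168,.1130,2.5)
E
```

```text
t: 36.1
tcp_pos: [0.5969, -0.1181, 0.2032]
orientation: [-3.14, -0.068, 0.005]
contact_force: [0.2, -0.2, -0.5]
finger_gap: 0.0614
finger_force: 27.5
t: 36.6
tcp_pos: [0.5967, -0.1159, 0.1746]
orientation: [3.14, 0.07, 0.003]
contact_force: [0.0, -1.7, -0.1]
finger_gap: 0.061
finger_force: 27.6
tcp [ 0.5967 -0.1159  0.1746] yaw 2.55 -> rows x -1.2 y 0.8 z 61.6 turn 0.1
```

```bash
python3 -m pendant '[[-1,0.5,20,0,1],[0,0,20,0,1],[0,0,13,0,1],[0,0,5,0,1],[0,0,2,0,1]]';python3 -m pendant '[[0,0,1,0,1],[0,0,1,0,1],[0,0,0,0,1],[0,0,0,0,1],[0,0,0,0,1]]'
```

```text
t: 37.1
tcp_pos: [0.5957, -0.117, 0.1135]
orientation: [3.141, 0.069, 0.0]
contact_force: [0.3, -0.3, -1.2]
finger_gap: 0.0614
finger_force: 27.6
t: 37.6
tcp_pos: [0.5959, -0.1174, 0.112]
orientation: [3.14, 0.068, 0.001]
contact_force: [0.1, -0.8, 1.6]
finger_gap: 0.0613
finger_force: 27.6
```

```bash
python3 -m pendant '[[0,0,0.5,0,0.3],[0,0,0,0,0],[0,0,0,0,-1],[0,0,0,0,-1],[0,0,0,0,-1]]';python3 -m pendant '[[0,0,-10,0,-1],[0,0,-30,0,-1],[0,0,-30,0,-1],[0,0,-20,0,-1],[-40,-20,0,0,0]]'; python3 -m pendant '[[-40,-35,0,0,1],[-15,-35,0,0,1],[0,-28,0,0,1],[0,0,0,0,1],[0,0,0,0,1]]'
python3 - <<'E'
from h import *
p=snap('wrist');cups(p,.1);cv2.imwrite('pics/w7.png',p['img']);W=cloud(p)
w=W.reshape(-1,3);w=w[(w[:,2]>.108)&(w[:,2]<.13)&(abs(w[:,0]-.565)<.05)&(abs(w[:,1])<.05)]
print(np.percentile(w[:,2],[5,50,95]),w.min(0),w.max(0));k=w[w[:,2]>w[:,2].max()-.003];print(cv2.minEnclosingCircle((k[:,:2]*1e3).astype(np.float32)),k.mean(0))
go(.565,.0012,.15,2.5)
p=snap('top');cups(p,.1);boards(p)
p=snap('side');cv2.imwrite('pics/s7.png',cv2.resize(p['img'][120:360,240:440],None,fx=2.5,fy=2.5))
E
```

```text
t: 38.1
tcp_pos: [0.5955, -0.1172, 0.1104]
orientation: [-3.141, -0.068, 0.001]
contact_force: [-0.7, 0.6, 0.1]
finger_gap: 0.0852
finger_force: 0.0
t: 38.6
tcp_pos: [0.5593, -0.1011, 0.2042]
orientation: [3.138, 0.066, 0.013]
contact_force: [-0.6, 0.9, 0.9]
finger_gap: 0.0728
finger_force: 0.0
t: 39.1
tcp_pos: [0.4983, -0.0052, 0.2018]
orientation: [3.14, 0.07, 0.002]
contact_force: [-0.2, 0.4, 0.6]
finger_gap: 0.0001
finger_force: 0.0
cup 0.73 enc [ 0.595  -0.1162] 0.0335 fit (array([ 0.5955, -0.1166]), 0.0301) [160. 165. 168.]
cup 0.69 enc [0.4334 0.0911] 0.0247 fit None [ 47. 112. 193.]
cup 0.2 enc [0.5761 0.1175] 0.0666 fit None [193. 192. 190.]
[0.10821938 0.11913299 0.1204026 ] [ 0.54173851 -0.02286384  0.10800123] [0.5913173  0.02742093 0.12132719]
((566.6113891601562, 2.197117328643799), 17.474245071411133) [0.56694181 0.00224241 0.11943326]
tcp [ 0.4984 -0.0062  0.2012] yaw 2.45 -> rows x 66.8 y -4.5 z 51.2 turn -0.0
cup 0.96 enc [ 0.6055 -0.328 ] 0.0322 fit (array([ 0.6045, -0.3278]), 0.0301) [130. 137. 143.]
cup 0.71 enc [0.4114 0.3206] 0.0299 fit None [100.  46.  84.]
cup 0.69 enc [ 0.594  -0.1165] 0.0325 fit (array([ 0.595 , -0.1176]), 0.0302) [131. 138. 144.]
cup 0.61 enc [ 0.6004 -0.2224] 0.0332 fit (array([ 0.5999, -0.2225]), 0.0303) [132. 139. 145.]
cup 0.59 enc [ 0.5247 -0.4359] 0.0544 fit (array([ 0.545 , -0.4605]), 0.0231) [125. 133. 139.]
board 0.71 origin [0.6078 0.2992] yaw 10.9 len 0.167 wid 0.065
board 0.69 origin [0.6122 0.1888] yaw 2.1 len 0.163 wid 0.063
board 0.65 origin [ 0.642  -0.3562] yaw 161.6 len 0.071 wid 0.068
board 0.57 origin [ 0.6373 -0.2398] yaw -59.0 len 0.068 wid 0.067
```

View pics/w7.png

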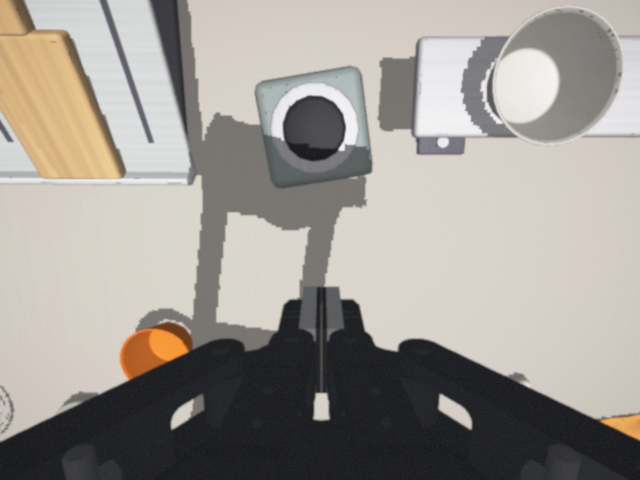

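View pics/s7.png

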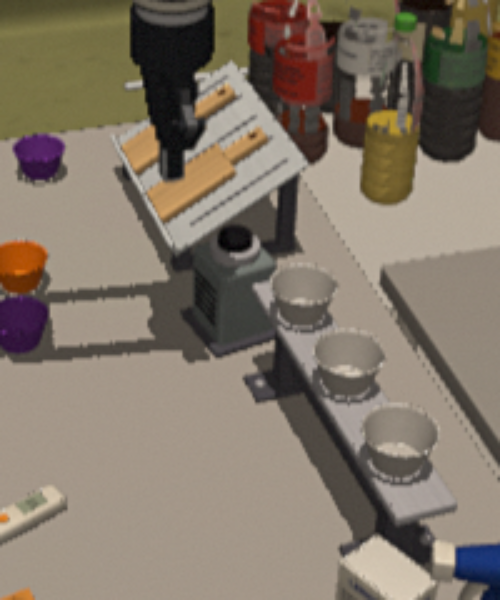

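All three cups stand on the ledge (crop (303,295), (348,365), (400,440)) and both boards lie flat and apart on the rest. The button is at (315,128) in the wrist picture, about (0.566, 0.002, 0.120) in the world.

```bash
python3 -m pendant '[[34,-2.7,0,0,1],[33.5,-2.7,0,0,1],[0,0,25,0,1],[0,0,25,0,1],[0,0,20,0,1]]';python3 -m pendant '[[0,0,4,0,1],[0,0,0,0,1],[0,0,0,0,1],[0,0,0,0,1],[0,0,0,0,1]]'; python3 -m pendant '[[0,0,3,0,1],[0,0,2,0,1],[0,0,2,0,1],[0,0,0,0,1],[0,0,0,0,1]]'
python3 -c "
from h import *
go(.566,.002,.112,2.5)"
```

```text
t: 39.9
tcp_pos: [0.5652, 0.0023, 0.1289]
orientation: [-3.141, -0.067, 0.003]
contact_force: [0.7, -0.1, -0.4]
finger_gap: 0.0001
finger_force: 0.0
t: 40.4
tcp_pos: [0.566, 0.0027, 0.1284]
orientation: [3.14, 0.068, 0.004]
contact_force: [0.2, -0.6, -0.2]
finger_gap: -0.0002
finger_force: 0.0
t: 40.9
tcp_pos: [0.5652, 0.0029, 0.1197]
orientation: [3.141, 0.068, -0.001]
contact_force: [0.5, -0.3, 0.5]
finger_gap: 0.0001
finger_force: 0.0
tcp [0.5652 0.0029 0.1197] yaw 2.48 -> rows x 0.7 y 0.9 z 7.7 turn -0.0
```

```bash
python3 -m pendant '[[0,0,2,0,1],[0,0,2,0,1],[0,0,2,0,1],[0,0,0,0,1],[0,0,0,0,1]]'; python3 -m pendant '[[0,0,1,0,1],[0,0,1,0,1],[0,0,0,0,1],[0,0,0,0,1],[0,0,0,0,1]]'
```

```text
t: 41.4
tcp_pos: [0.5656, 0.0028, 0.1144]
orientation: [3.141, 0.068, 0.001]
contact_force: [-0.2, -0.3, 3.2]
finger_gap: 0.0001
finger_force: 1.7
t: 41.9
tcp_pos: [0.5655, 0.0028, 0.1121]
orientation: [3.141, 0.068, 0.001]
contact_force: [-0.2, 0.5, 4.2]
finger_gap: 0.0001
finger_force: 2.2
```

Still on the spring (5 N is the bottom). A little more.

```bash
python3 -m pendant '[[0,0,1,0,1],[0,0,0.5,0,1],[0,0,0,0,1],[0,0,0,0,1],[0,0,0,0,1]]'; python3 -m pendant '[[0,0,0.5,0,1],[0,0,0.5,0,1],[0,0,0,0,1],[0,0,0,0,1],[0,0,0,0,1]]'
```

```text
t: 42.4
tcp_pos: [0.5656, 0.0028, 0.111]
orientation: [3.141, 0.068, 0.001]
contact_force: [-0.5, -0.3, 7.2]
finger_gap: -0.0004
finger_force: 3.2
t: 42.9
tcp_pos: [0.5656, 0.0028, 0.111]
orientation: [3.141, 0.068, 0.002]
contact_force: [-2.2, 0.5, 10.2]
finger_gap: -0.0004
finger_force: 4.9
```

The position no longer changes while the force rises (0.111 m, 10 N), so the button is fully down. I'll lift off and check everything.

```bash
python3 -m pendant '[[0,0,-5,0,1],[0,0,-10,0,1],[0,0,-30,0,1],[0,0,-40,0,1],[0,0,-20,0,1]]'; python3 -m pendant '[[-40,0,0,0,1],[-40,0,0,0,1],[-40,0,0,0,1],[-30,0,0,0,1],[0,0,0,0,1]]'
python3 - <<'E'
from h import *
p=snap('wrist');W=cloud(p).reshape(-1,3);w=W[(np.hypot(W[:,0]-.5665,W[:,1]-.002)<.012)&(W[:,2]>.05)];print('button z',np.median(w[:,2]))
p=snap('top');a=p['img'][150:300,140:460];p2=snap('side');b=p2['img'][120:360,240:440]
o=np.zeros((600,800,3),np.uint8);o[:225,:480]=cv2.resize(a,None,fx=1.5,fy=1.5);o[228:588,:300]=cv2.resize(b,None,fx=1.5,fy=1.5);cv2.imwrite('pics/f.png',o);cups(p,.1)
E
```

```text
t: 43.4
tcp_pos: [0.5658, 0.0028, 0.2173]
orientation: [3.14, 0.068, 0.004]
contact_force: [0.8, 0.6, 0.6]
finger_gap: 0.0
finger_force: 0.0
t: 43.9
tcp_pos: [0.4121, -0.0035, 0.2138]
orientation: [-3.141, -0.067, 0.004]
contact_force: [0.3, -0.6, 0.5]
finger_gap: -0.0002
finger_force: 0.0
button z nan
cup 0.89 enc [ 0.5962 -0.1174] 0.0312 fit (array([ 0.5958, -0.1179]), 0.0294) [130. 137. 143.]
cup 0.82 enc [ 0.6008 -0.2228] 0.0324 fit (array([ 0.6001, -0.2228]), 0.0303) [130. 136. 143.]
cup 0.8 enc [ 0.6035 -0.3277] 0.0326 fit (array([ 0.6046, -0.3274]), 0.0302) [127. 134. 140.]
cup 0.74 enc [0.4108 0.32  ] 0.0292 fit None [98. 43. 81.]
cup 0.57 enc [0.3364 0.0276] 0.0286 fit None [106.  52.  90.]
  return _methods._mean(a, axis=axis, dtype=dtype,
  ret = ret.dtype.type(ret / rcount)
```

View pics/f.png

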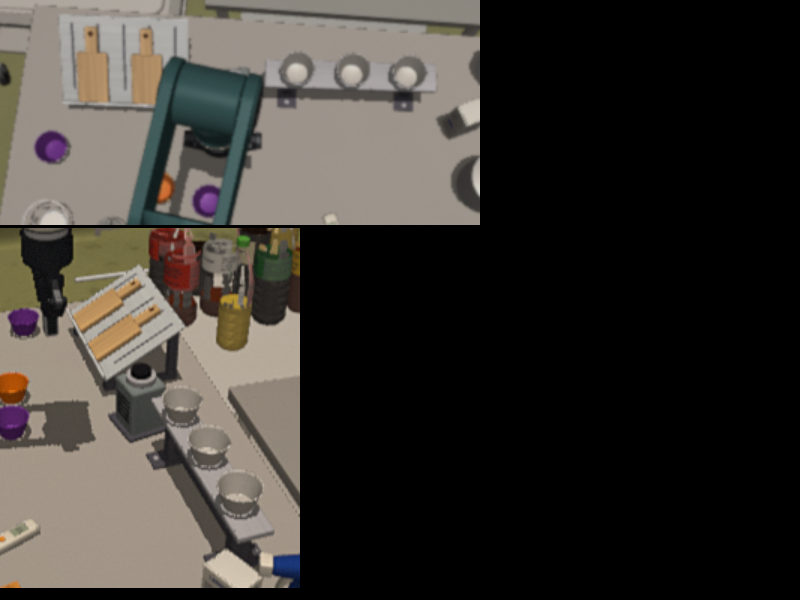

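Everything is in place: boards at (92,65) and (147,65), cups at (297,70), (352,70) and (407,75). The button stands up again in the side view. The robot touches nothing, so I'll hand in.

```bash
python3 -c "
from rig import close_job
print(close_job())"
```

```text
the job is handed in; nothing more can be done
None
```

The job is handed in, after about 44 s on the robot's clock: all three steel cups stand on the ledge, both boards lie flat side by side on the rest, and the start button was pressed to its stop and is up again in the last side picture; I did not touch the carton, canister or look-alikes.

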